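# Key the drive wheel onto its axle

### The arm

A 6-joint arm with a two-finger parallel gripper is mounted at the origin on the work surface. World frame = base frame: x ahead of the robot, y to its left, z up, the work surface at z = 0. Lengths are in mm, angles in rad, forces in N, time in s.
With the tool pointing down it reaches from about 400 to 825 mm from the base axis. Payload 7 kg.
Tool frame: the origin (TCP) lies midway between the tips of the shut fingers; the grasp point (between the pads) lies 19 mm behind it; z points along the fingers, y is the direction in which the jaws open and shut (so a half turn about z gives the same grasp; the last joint's range is limited). The gripper opens to 85 mm and grips with 20 to 120 N. Pads are 22 mm wide; open, the fingers measure 114 mm over their backs; the gripper's body (76 mm by 85 mm) begins 54 mm behind the grasp point. The pads swing forward as they close: fully open they stand 13 mm farther back than shut.
Start: joints at [-0.843, 0.359, 0.012, 0, -1.224, -0.288], TCP at [287.359, -610.754, 231.302] pointing down, gripper open.
Joint ranges: [-3.07, 3.07], [-1.43, 2.12], [-1.02, 1.25], [-3.03, 1.67], [-3.05, -0], [-3.03, 3.03]. Speed limits (rad/s): [2.39, 2.39, 3.01, 3.14, 3.14, 3.14].

### API

Orientations are given as a unit quaternion [x, y, z, w].
In Python, from workcell import r, inverse_kinematics, cams gives the robot as it stands. Calls block until the motion is done:
- r.move_ptp(position, orientation): joint-space move of the TCP to a pose.
- r.move_straight(position, orientation=None, feed=150): straight line of the TCP; orientation=None keeps the orientation; feed is the mean speed in mm/s.
- r.set_joints(angles): joint-space move.
- r.gripper_to(opening, grip_force=None): finger opening in mm; grip_force is the grip in N (None keeps the last); returns when the fingers have stopped.
- r.wait(seconds).
- inverse_kinematics(position, orientation): joint angles nearest the present ones, or None.
- r.get_obs(): the state.
- cams.get_image(name): name is "scene" or "top" or "wrist"; returns a dict with "frame" (480x640x3 uint8, blue, green, red), "z_map" (480x640 float32, mm along the optical axis (not along the pixel's ray), 0 where there is no reading), "vfov" (degrees; the focal length in pixels is half the picture's height over the tangent of half this angle, whatever the lens; pixels are square), "cx", "cy" (the principal point, pixels), "extrinsics" (4x4, takes a point from camera to world coordinates); the wrist camera has in their place "T_tool_cam" (4x4, takes a point from camera to tool coordinates, whose origin is the TCP and whose axes are the flange's). Camera axes: x right, y up, looking along -z (the intrinsics and any distortion apply to the point x, -y, -z); pixel columns grow to the right and rows downward; lengths in mm; the calibration is good to about 2 mm. The wrist camera is an equidistant fisheye: a pixel r from the principal point sees the ray r / f radians off the axis. A picture is of the moment at which its call begins: read the wrist's pose just before it.
A pose or a line that the arm cannot do raises r.Unreachable and nothing moves.
- r.close_job(): hands the job in, once; it reports no verdict.
The state is a dict: "time": time; "joint_pos": joint angles; "dq": joint speeds; "effort": joint torques, N m; "ee_pos": TCP position; "tool_rot": TCP orientation; "contact_force": force on the tool from outside, world axes, zero at the start; "torque": the same for the moment, N m; "finger_gap": finger opening in mm.
Only numpy, scipy, OpenCV 4.12 (cv2) and the standard library are available. Lean on these libraries where they do the work, as an engineer would, in place of code of your own. Each camera call takes 0.05 s, during which the arm holds its last target.

### The job

The blue spoked wheel is on its upright axle but is still sitting on top of the axle's key. Take the red-handled driver out of its yellow holder and, with the driver's steel shank between the spokes, push the wheel round until its keyway finds the key and it drops fully home, level on the steel flange; keep the gripper itself off the wheel. Then stand the driver back in its holder, let go, and leave the other things on the bench where they are.

Things in the scene. Friction and masses are not known exactly. Their poses are not given: they have to be found in the camera images.
- wheel: Blue wheel, loose on the axle, turns freely either way: diameter 158, 40 tall, about 0.5 kg. Origin: centre of its underside; z up along its axis. Five spokes, 10 wide, 6 to 34 above the underside, at 36, 108, 180, 252, 324 degrees from its x axis. On the key its underside is about 16 above the flange and it wobbles up to 4 degrees; once keyed it drops those 16 by itself and turns no further.
- window (a point): Middle (radius 50 from the wheel's axis, half-way up) of one of the five equal windows between the spokes, the one towards the wheel's own +x; the others follow every 72 degrees. Each is open right through, 39 radially (hub radius 31, rim inner radius 70) and about 50 wide. The keyway (10 wide, in the bore) and a white patch on the hub are on the side of this window.
- flange (a point): Centre of the top face of the steel flange (radius 30) at the foot of the axle, 75 above the bench, where the wheel's underside belongs. The key (7 wide, 16 tall from the flange up) is on one side of the axle's foot, hidden under the hub, in an unknown direction; axle and key do not turn. Below is a grey gearbox 110 square on a 130 square plate, fixed; none of it is higher than the flange.
- axle_top (a point): Centre of the upper end of the upright axle, 66 above the flange; axle diameter 30.
- driver_grip (a point): Point on the axis of the driver, in its red round handle (diameter 24, 75 long); it is 35 below the handle's top end and 165 above the tip of the shank. z runs along the driver towards the handle's end. The driver is 200 long, 0.12 kg; it stands tip down in the holder, leaning a few degrees at most (up to about 7).
- driver_tip (a point): Lower end of the driver's steel shank (diameter 12, 125 long from here to the handle).
- holder_mouth (a point): Centre of the mouth of the yellow upright holder tube: outer diameter 36, inner 24, rim 108 above the bench, on a 90 square steel foot fixed to the bench.
- holder_floor (a point): Centre of the holder's inner floor, 98 below its mouth; the driver's tip stands here.
- spare_wheel: Bystander: a small spare blue wheel lying flat, diameter 110, 35 tall. Origin: centre of its underside.
- beacon: Bystander: amber beacon lamp, diameter 70, 70 tall. Origin: centre of its underside.
- pliers: Bystander: yellow-handled pliers lying flat, about 130 long, 15 tall. Origin: between handles and jaws, at the bench.
- gear: Bystander: aluminium gear lying flat, diameter 88, 22 tall. Origin: centre of its underside.
- bolt_jar: Bystander: jar, diameter 64, 85 tall. Origin: centre of its underside.
- battery: Bystander: grey and blue battery, 80 x 170 x 112 tall. Origin: centre of its underside.
- carton: Bystander: cardboard box, 120 x 150 x 110 tall. Origin: centre of its underside.
Mind the look-alikes: they are no part of the job. What is shaped like the part that bears flange but pink or turquoise is not meant. What is shaped like the wheel but turquoise is not meant.

How it is judged (in metres and radians):
On the way, in this order (a step that is already met when the one before it is completed fails the run):
1. the driver is pulled clear out of the holder (z of driver_tip in the frame of holder_mouth above 0.01 m), for 0.1 s.
2. the driver touches the wheel while the wheel still sits on the key (contact force between driver and wheel above 0.1 N and z of wheel in the frame of flange above 0.011 m).
3. the wheel has dropped fully home over the key (z of wheel in the frame of flange below 0.004 m and horizontal distance between wheel and flange below 0.004 m and angle between wheel's own z axis and vertical below 0.06 rad), for 0.2 s.
4. the driver stands in the holder again (distance between driver_tip and holder_floor below 0.015 m and angle between driver_grip's own z axis and vertical below 0.25 rad), for 0.2 s.
At the end, for the whole second after the job is handed in: The wheel is at rest on the flange: underside within 4 mm of it, centred within 4 mm, level within 0.04 rad. The driver stands at rest in its holder, tip within 15 mm of the holder's floor centre, leaning less than 0.25 rad, released (all of step 4 and z of wheel in the frame of flange below 0.004 m and horizontal distance between wheel and flange below 0.004 m and angle between wheel's own z axis and vertical below 0.04 rad and linear speed of each of driver, wheel below 0.03 m/s); the robot touches nothing.
It fails at once if the gripper or arm touches the wheel (contact force between any of the fingers, the arm and wheel above 0.5 N).
It fails at once if a bystander is moved by more than 30 mm (distance of any of spare_wheel, beacon, pliers, gear, bolt_jar, battery, carton from where it was at the start of the episode above 0.03 m).
It also fails if it takes over 72 s, if anything falls off the work surface, if the arm or the gripper's body presses on something with over 40 N, if the wrist force passes 120 N, or if a joint passes its speed limit or range.

## Working session

There is one attempt and no reset: what is moved stays moved. The work goes in short steps, each a Python script; the robot and the scene stay as the last script left them, time stands still between calls to the robot, and variables do not carry over. Pictures are saved under pics/ and viewed, and the job is handed in when it is done.

```bash
ls; mkdir -p pics
python3 - <<'E'
from workcell import r, cams
import cv2, numpy as np
print(r.get_obs())
for n in ["scene","top","wrist"]:
    d=cams.get_image(n); cv2.imwrite(f"pics/{n}0.png",d["frame"])
    print(n,d["vfov"],d["cx"],d["cy"],d.get("extrinsics",d.get("T_tool_cam")),[k for k in d])
    np.savez(f"{n}0.npz",**d)
E
```

```text
pics
{'time': 0.0, 'joint_pos': array([-8.42927936e-01,  3.59408684e-01,  1.10288579e-02, -3.29754867e-04,
       -1.22408090e+00, -2.88114603e-01]), 'dq': array([ 1.93761978e-03,  1.14307189e-03,  2.01394672e-04, -6.91729513e-05,
       -1.86679016e-04,  1.06223249e-03]), 'effort': array([ 6.00144431e-04, -5.83320236e+01,  2.93429071e+01,  6.93672046e+00,
       -5.98118640e-03, -1.03177135e-04]), 'ee_pos': array([ 287.12770434, -610.3479476 ,  230.34019398]), 'tool_rot': array([-2.18054600e-01,  9.75936204e-01,  8.02516174e-04, -2.69356533e-04]), 'contact_force': array([ 0.04273498,  0.44037971, -0.09481141]), 'torque': array([ 0.01439402,  0.01266992, -0.00185033]), 'finger_gap': 85.48377738422941}
scene 50.804266159399646 316.7398333745048 234.02057066783982 [[-6.76769797e-01 -5.70429428e-01  4.65395433e-01  1.08400964e+03]
 [ 7.36159739e-01 -5.18198892e-01  4.35360480e-01  5.20464748e+02]
 [-7.17503184e-03  6.37244204e-01  7.70628538e-01  1.04008285e+03]
 [ 0.00000000e+00  0.00000000e+00  0.00000000e+00  1.00000000e+00]] ['frame', 'z_map', 'vfov', 'cx', 'cy', 'extrinsics']
top 43.694468215379636 322.1993323719535 230.93199240126648 [[-1.00156319e-01  9.68018005e-01 -2.30021419e-01  1.87986988e+02]
 [-9.94971267e-01 -9.76620901e-02  2.22327022e-02  1.97100320e+01]
 [-9.42716454e-04  2.31091448e-01  9.72931577e-01  1.74226973e+03]
 [ 0.00000000e+00  0.00000000e+00  0.00000000e+00  1.00000000e+00]] ['frame', 'z_map', 'vfov', 'cx', 'cy', 'extrinsics']
wrist 65.70646984690485 321.5947844312489 245.90352506434806 [[-4.31198755e-04  9.54647925e-01  2.97736719e-01  7.67511348e+01]
 [ 9.99999878e-01  3.39826461e-04  3.58652693e-04 -3.52977265e-01]
 [ 2.41208233e-04  2.97736838e-01 -9.54647955e-01 -1.43724706e+02]
 [ 0.00000000e+00  0.00000000e+00  0.00000000e+00  1.00000000e+00]] ['frame', 'z_map', 'vfov', 'cx', 'cy', 'T_tool_cam']
```

View pics/scene0.png

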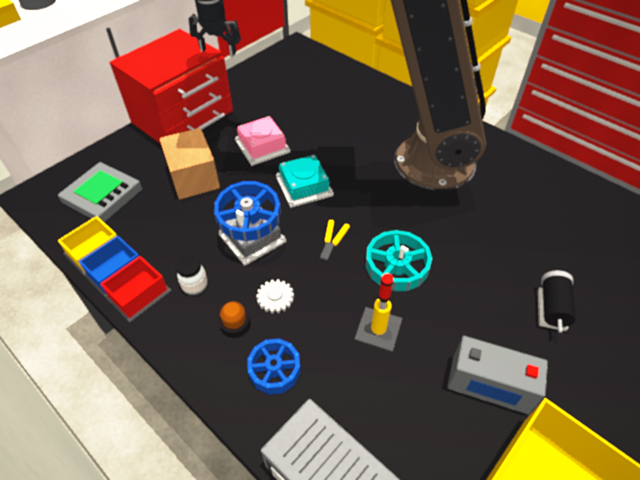

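View pics/top0.png

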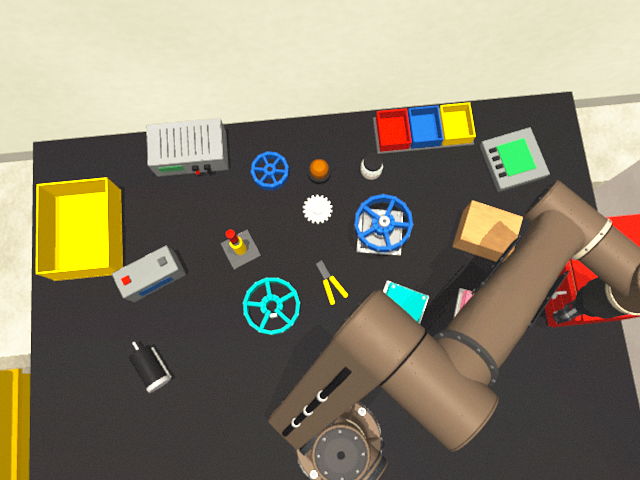

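View pics/wrist0.png

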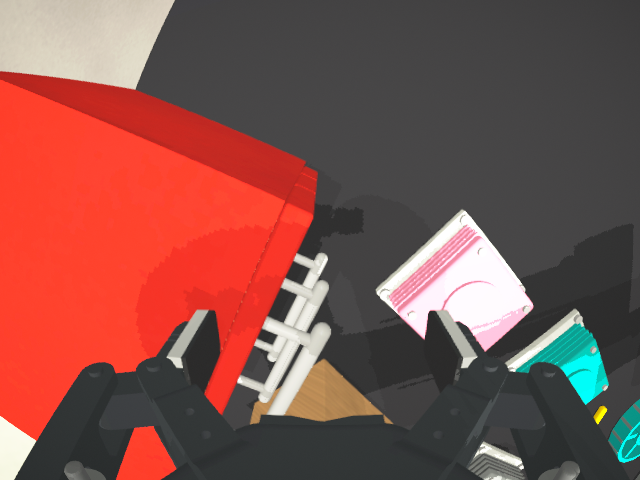

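The scene view shows the wheel at (247,205) and the driver at (386,285). In the top view they are at (383,222) and (232,236). Next I'll measure both.

```bash
cat > h.py <<'E'
import numpy as np, cv2
def cloud(d,T=None):
    f=240/np.tan(np.radians(d["vfov"])/2)
    z=d["z_map"].astype(float); v,u=np.mgrid[0:480,0:640]
    x=(u-d["cx"])/f; y=(v-d["cy"])/f
    if T is not None: # fisheye
        rr=np.hypot(x,y)+1e-9; s=np.tan(np.minimum(rr,1.5))/rr; x=x*s; y=y*s
    P=np.stack([x*z,-y*z,-z],-1); E=d["extrinsics"] if T is None else T
    W=P@E[:3,:3].T+E[:3,3]; W[z<=0]=np.nan
    return W
def hsv(d): return cv2.cvtColor(d["frame"],cv2.COLOR_BGR2HSV)
def red(h): return (((h[...,0]<6)|(h[...,0]>174))&(h[...,1]>150)&(h[...,2]>60))
def blue(h): return ((h[...,0]>100)&(h[...,0]<125)&(h[...,1]>150)&(h[...,2]>40))
def yel(h): return ((h[...,0]>20)&(h[...,0]<35)&(h[...,1]>150)&(h[...,2]>60))
def box(m,x0,x1,y0,y1):
    o=np.zeros_like(m); o[y0:y1,x0:x1]=m[y0:y1,x0:x1]; return o
E
python3 - <<'E'
from h import *
for n,wb,db in [("scene",(205,290,170,250),(350,410,265,350)),("top",(345,420,185,260),(215,265,220,262))]:
    d=dict(np.load(n+"0.npz")); W=cloud(d); H=hsv(d)
    p=W[box(blue(H),*wb)]; p=p[np.isfinite(p[:,0])]
    q=p[(p[:,2]>100)]
    t=q[q[:,2]>np.percentile(q[:,2],97)-12]
    # circle centre by outer extents
    c,rr=cv2.minEnclosingCircle(q[:,:2].astype(np.float32)); print(n,"wheel",len(q),c,rr,np.percentile(q[:,2],[2,50,98]))
    A=np.c_[t,np.ones(len(t))]; 
    for nm,m in (("red",red(H)),("yel",yel(H))):
        p=W[box(m,*db)]; p=p[np.isfinite(p[:,0])]
        print(nm,len(p)); 
        for lo in range(0,230,15):
            s=p[(p[:,2]>=lo)&(p[:,2]<lo+15)]
            if len(s)>5: print(lo,len(s),s.mean(0).round(1), s[:,:2].min(0).round(1),s[:,:2].max(0).round(1))
for n,b in (("scene",(200,300,165,270)),("top",(340,425,180,265))):
    im=cv2.imread(f"pics/{n}0.png")[b[2]:b[3],b[0]:b[1]]
    cv2.imwrite(f"pics/{n}_wheel.png",cv2.resize(im,None,fx=5.5,fy=5.5,interpolation=cv2.INTER_CUBIC))
E
```

```text
scene wheel 1935 (583.0394897460938, -186.1810760498047) 82.58531188964844 [101.3740677  121.8611634  132.52356983]
red 282
135 13 [577.1 236.7 147.2] [568.2 225.3] [581.8 242.2]
150 47 [578.9 234.2 157.7] [564.7 220.4] [584.5 242.5]
165 47 [579.  235.2 172.9] [570.6 222.1] [584.1 242.5]
180 43 [579.1 235.  187.5] [566.9 222.4] [583.8 242.7]
195 113 [574.2 232.6 205.4] [558.4 221.5] [584.2 242.3]
210 6 [576.  235.1 210.5] [573.8 225.9] [578.4 240.6]
yel 496
0 25 [572.3 234.    9.9] [495.8 178.6] [588.9 247.8]
15 53 [583.3 237.3  23. ] [564.7 217.3] [590.3 248.3]
30 52 [583.2 237.4  37.7] [563.1 217.8] [589.8 248.3]
45 51 [583.6 237.8  52.2] [565.3 218.9] [589.7 248.5]
60 60 [582.9 237.9  67.7] [563.8 219.6] [589.8 249.1]
75 65 [579.9 235.6  82.9] [558.7 218.7] [590.2 248.4]
90 108 [577.7 233.6  98.8] [556.4 215.1] [590.1 248.6]
105 52 [574.8 234.9 106.6] [556.1 214.5] [590.3 247.7]
135 14 [579.3 233.9 139.6] [570.9 224.1] [583.7 243.3]
top wheel 1310 (580.8425903320312, -190.04080200195312) 81.85499572753906 [102.16842897 126.26457541 139.14516527]
red 115
150 15 [559.3 223.9 159. ] [557.1 215.3] [562.7 234.7]
165 7 [561.1 221.2 174. ] [557.5 216.5] [566.6 230.4]
180 11 [560.9 221.4 186. ] [556.4 214.7] [569.1 231.4]
195 45 [566.4 225.6 205.6] [557.7 214.5] [578.2 238.5]
210 28 [569.6 226.4 212.8] [557.2 215.4] [580.  236.5]
yel 156
0 10 [567.6 240.6   9.7] [552.  215.6] [592.1 258.5]
15 16 [557.4 223.2  22.5] [551.9 208.4] [568.2 247. ]
30 15 [558.8 219.5  36.8] [551.2 208.4] [581.9 233.2]
45 16 [559.9 219.1  53.6] [551.5 209.3] [581.7 237.5]
60 15 [558.4 222.9  67.1] [551.6 208.4] [580.5 237.9]
75 20 [558.6 222.6  80.8] [550.4 208.3] [570.4 240.2]
90 26 [560.5 218.7 100. ] [550.8 207.7] [577.8 242.6]
105 34 [562.5 224.  109.5] [552.  210.3] [584.1 242.1]
```

```bash
python3 -c "
import cv2,numpy as np
a=cv2.imread('pics/scene_wheel.png');b=cv2.imread('pics/top_wheel.png')
h=400;a=cv2.resize(a,(int(a.shape[1]*h/a.shape[0]),h));b=cv2.resize(b,(int(b.shape[1]*h/b.shape[0]),h))
cv2.imwrite('pics/w2.png',np.hstack([a,b]))"
```

```text
(no output)
```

View pics/w2.png

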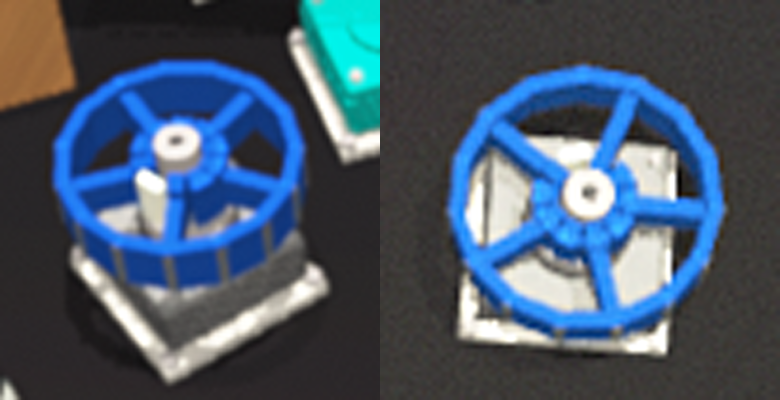

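```bash
cat >> h.py <<'E'
from scipy.spatial.transform import Rotation as R
def qdown(yaw): # tool x axis at angle yaw in world, z down
    return (R.from_euler('z',yaw)*R.from_quat([1,0,0,0])).as_quat()
def wrist(name):
    from workcell import r,cams
    o=r.get_obs(); d=cams.get_image("wrist"); cv2.imwrite(f"pics/{name}.png",d["frame"])
    B=np.eye(4); B[:3,:3]=R.from_quat(o["tool_rot"]).as_matrix(); B[:3,3]=o["ee_pos"]
    T=B@d["T_tool_cam"]; d["T"]=T; np.savez(name+".npz",**d); return d,T,o
def proj(d,T,P):
    f=240/np.tan(np.radians(d["vfov"])/2); p=(np.linalg.inv(T)@np.append(P,1))[:3]; x,y,z=p[0],-p[1],-p[2]
    rr=np.hypot(x,y); th=np.arctan2(rr,z); return d["cx"]+f*th*x/rr, d["cy"]+f*th*y/rr
def ray(d,T,u,v):
    f=240/np.tan(np.radians(d["vfov"])/2); x=(u-d["cx"])/f;y=(v-d["cy"])/f; th=np.hypot(x,y)+1e-12
    k=np.array([np.sin(th)*x/th,-np.sin(th)*y/th,-np.cos(th)]); return T[:3,3],T[:3,:3]@k
def onplane(d,T,u,v,z):
    o,k=ray(d,T,u,v); return o+k*(z-o[2])/k[2]
E
python3 - <<'E'
from h import *
from workcell import r,inverse_kinematics as ik
print(r.get_obs()["joint_pos"].round(2))
for yaw in np.radians([-150,-120,-90,-60,-30,0,30,60,90,120,150,180]):
    out=[]
    for p in ([582,-188,260],[632,-188,241],[532,-188,241],[571,229,156],[571,229,330],[571,229,400]):
        q=ik(p,qdown(yaw)); out.append(None if q is None else q.round(2)[[0,5]].tolist())
    print(np.degrees(yaw).round(),out)
E
```

```text
[-0.84  0.36  0.01 -0.   -1.22 -0.29]
-150.0 [[0.01, -1.05], [0.01, -1.05], [0.01, -1.05], [0.7, -1.75], [0.7, -1.75], [0.7, -1.75]]
-120.0 [[0.01, -0.53], [0.01, -0.53], [0.01, -0.53], [0.7, -1.22], [0.7, -1.22], [0.7, -1.22]]
-90.0 [[0.01, -0.01], [0.01, -0.01], [0.01, -0.01], [0.7, -0.7], [0.7, -0.7], [0.7, -0.7]]
-60.0 [[0.01, 0.52], [0.01, 0.52], [0.01, 0.52], [0.7, -0.17], [0.7, -0.17], [0.7, -0.17]]
-30.0 [[0.01, 1.04], [0.01, 1.04], [0.01, 1.04], [0.7, 0.35], [0.7, 0.35], [0.7, 0.35]]
0.0 [[0.01, 1.56], [0.01, 1.56], [0.01, 1.56], [0.7, 0.87], [0.7, 0.87], [0.7, 0.87]]
30.0 [[0.01, 2.09], [0.01, 2.09], [0.01, 2.09], [0.7, 1.4], [0.7, 1.4], [0.7, 1.4]]
60.0 [[0.01, 2.61], [0.01, 2.61], [0.01, 2.61], [0.7, 1.92], [0.7, 1.92], [0.7, 1.92]]
90.0 [None, None, None, [0.7, 2.44], [0.7, 2.44], [0.7, 2.44]]
120.0 [[0.01, -2.62], [0.01, -2.62], [0.01, -2.63], [0.7, 2.97], [0.7, 2.97], [0.7, 2.97]]
150.0 [[0.01, -2.1], [0.01, -2.1], [0.01, -2.1], [0.7, -2.79], [0.7, -2.79], [0.7, -2.79]]
180.0 [[0.01, -1.58], [0.01, -1.58], [0.01, -1.58], [0.7, -2.27], [0.7, -2.27], [0.7, -2.27]]
```

Run:
```python
from h import *
from workcell import r
t=r.get_obs()["time"]
r.move_ptp([400,-400,330],qdown(np.radians(-20)))
r.move_ptp([600,-175,270],qdown(np.radians(20)))
d,T,o=wrist("w1")
print(o["time"]-t,o["ee_pos"],o["contact_force"], proj(d,T,[582,-188,141]))
```

```text
2.875 [ 599.66974114 -175.91797069  270.38753206] [-0.27149526 -0.93444854 -0.03258422] (np.float64(327.82380763486776), np.float64(259.2333084658675))
```

View pics/w1.png

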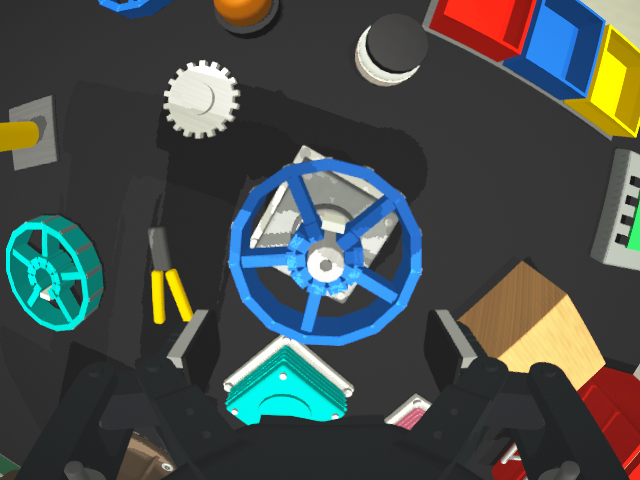

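Run:
```python
from h import *
d=dict(np.load("w1.npz")); T=d["T"]; W=cloud(d,T); H=hsv(d)
im=d["frame"][145:355,215:435]; cv2.imwrite("pics/w1z.png",cv2.resize(im,None,fx=2.8,fy=2.8,interpolation=cv2.INTER_CUBIC))
print("axle top",onplane(d,T,326,265,141), "depth",W[261:269,322:330].reshape(-1,3).mean(0))
m=box(blue(H),225,430,150,350); p=W[m]; p=p[np.isfinite(p[:,0])]
c=onplane(d,T,326,265,141)[:2]; rad=np.hypot(*(p[:,:2]-c).T)
t=p[(rad>66)&(rad<82)]
# top face of rim: per-angle max
ang=np.degrees(np.arctan2(t[:,1]-c[1],t[:,0]-c[0]))
X=[]
for a in range(-180,180,15):
    s=t[(ang>=a)&(ang<a+15)]
    if len(s)>10:
        z=np.percentile(s[:,2],90); X.append((a+7.5,z)); 
print([(a,round(z,1)) for a,z in X])
X=np.array(X); A=np.c_[np.cos(np.radians(X[:,0])),np.sin(np.radians(X[:,0])),np.ones(len(X))]
k=np.linalg.lstsq(A,X[:,1],rcond=None)[0]; print("plane",k,"high dir",np.degrees(np.arctan2(k[1],k[0])),"tilt",np.degrees(np.hypot(k[0],k[1])/74), "res",np.std(X[:,1]-A@k))
# spokes
b=(rad>40)&(rad<60); a=np.degrees(np.arctan2(p[b,1]-c[1],p[b,0]-c[0])); a=np.mod(a,360)
h,_=np.histogram(a,72,(0,360)); print(h)
print("spoke phase mod72",np.degrees(np.angle(np.exp(1j*np.radians(a)*5).mean()))/5)
# scene patch
d2=dict(np.load("scene0.npz")); 
f=240/np.tan(np.radians(d2["vfov"])/2); E=d2["extrinsics"]
W2=cloud(d2); H2=hsv(d2); m=box((H2[...,1]<70)&(H2[...,2]>190),232,248,208,230); v,u=np.nonzero(m); print(len(u),u.mean() if len(u) else 0,v.mean() if len(u) else 0,np.nanmedian(W2[m],0),np.nanmin(W2[m],0),np.nanmax(W2[m],0))
```

```text
axle top [ 577.01029843 -188.31181635  141.        ] depth [ 577.90052291 -187.54877876  142.83927465]
[(-172.5, np.float64(134.9)), (-157.5, np.float64(135.5)), (-142.5, np.float64(136.0)), (-127.5, np.float64(136.0)), (-112.5, np.float64(136.1)), (-97.5, np.float64(135.7)), (-82.5, np.float64(135.1)), (-67.5, np.float64(134.3)), (-52.5, np.float64(133.2)), (-37.5, np.float64(132.0)), (-22.5, np.float64(130.7)), (-7.5, np.float64(129.7)), (7.5, np.float64(128.7)), (22.5, np.float64(127.7)), (37.5, np.float64(127.2)), (52.5, np.float64(126.9)), (67.5, np.float64(127.1)), (82.5, np.float64(127.5)), (97.5, np.float64(128.4)), (112.5, np.float64(129.3)), (127.5, np.float64(130.6)), (142.5, np.float64(131.5)), (157.5, np.float64(132.7)), (172.5, np.float64(133.7))]
plane [ -2.61252724  -3.75260893 131.6834683 ] high dir -124.8452337154511 tilt 3.540304682437289 res 0.11603761048084357
[  0   0   0   0   0   0   0 162 132  77   0   0   0   0   0   0   0   0
   0   0   0 231 119  79   0   0   0   0   0   0   0   0   0   0   0  35
 111 100  13   0   1   0   0   0   0   0   0   0   0   0  42 115 217  37
   0   0   0   0   0   0   1   0   0   0   0  91 137 186   0   0   0   0]
spoke phase mod72 -29.72668837598901
101 238.8019801980198 217.27722772277227 [ 610.42460246 -182.80674628  111.09148141] [ 590.43471272 -228.0071188    55.09312545] [ 615.34426708 -170.85152775  129.34023385]
```

View pics/w1z.png

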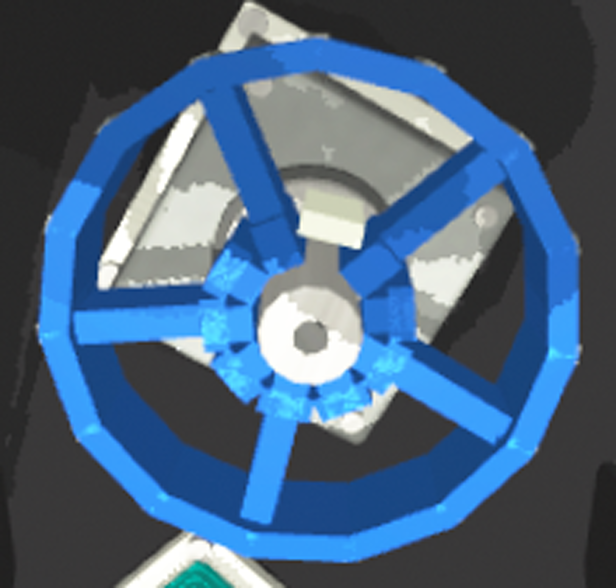

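The zoomed view shows the keyway gap and white patch at about 6° in world. The rim's high side is at about -125°, so the key is probably there and clockwise is the shorter way round. Next I'll look at the driver.

Run:
```python
from h import *
from workcell import r
r.move_ptp([571,229,310],qdown(np.radians(-30)))
d,T,o=wrist("d1")
print(o["time"],o["ee_pos"])
W=cloud(d,T); H=hsv(d)
for nm,f in (("red",red),("yel",yel)):
    m=f(H); p=W[m]; p=p[np.isfinite(p[:,0])]; p=p[np.hypot(p[:,0]-571,p[:,1]-229)<45]
    for lo in range(0,225,15):
        s=p[(p[:,2]>=lo)&(p[:,2]<lo+15)]
        if len(s)>20: print(nm,lo,len(s),s.mean(0).round(1),s.min(0).round(1),s.max(0).round(1))
    if nm=="red":
        s=p[p[:,2]>np.max(p[:,2])-4]; c,rr=cv2.minEnclosingCircle(s[:,:2].astype(np.float32)); print("top",c,rr,s[:,2].mean())
```

```text
4.5833 [571.23308754 228.08963624 310.08415123]
red 150 106 [575.4 224.3 157.8] [565.1 216.9 150.3] [579.5 237.2 165. ]
red 165 132 [575.5 224.6 172.7] [563.  216.8 165.1] [579.8 239.2 180. ]
red 180 145 [575.6 224.3 188.1] [564.3 216.9 180.2] [579.5 237.5 194.9]
red 195 198 [572.5 226.  206.9] [556.4 216.4 195. ] [579.6 241.1 210. ]
red 210 735 [567.6 228.9 211.1] [555.8 217.5 210. ] [579.1 240.4 213. ]
top (567.55126953125, 229.0616912841797) 11.72274112701416 210.98189104821057
yel 0 21 [569.1 220.4  11.1] [539.1 211.7   7.9] [584.5 241.1  14.9]
yel 15 52 [576.5 222.6  23.3] [555.1 210.6  15.7] [585.  241.   29.9]
yel 30 64 [575.8 224.   38.1] [554.9 211.   30.4] [585.2 240.8  44.8]
yel 45 77 [576.  224.7  52.7] [554.9 210.9  45.5] [585.3 241.9  60. ]
yel 60 87 [577.2 222.4  67.5] [556.5 210.9  60.3] [585.6 240.9  74.8]
yel 75 86 [577.1 223.4  82.8] [557.4 211.   75. ] [584.8 241.2  89.9]
yel 90 84 [579.3 221.8  97.5] [559.  211.1  90.2] [585.3 241.9 105. ]
yel 105 394 [573.7 225.9 108.8] [552.4 211.1 105. ] [585.3 247.  111.6]
```

View pics/d1.png

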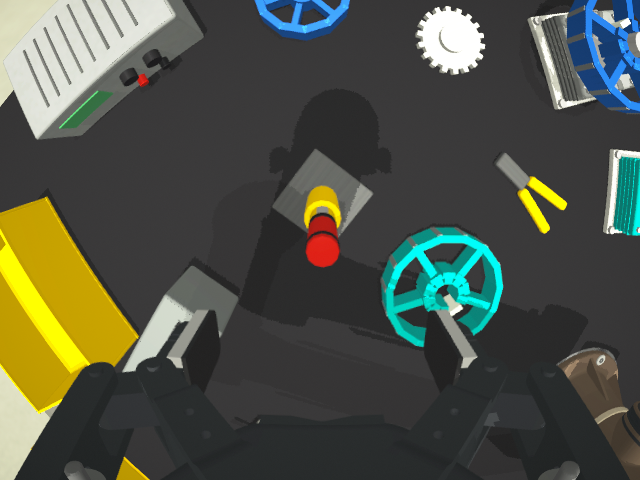

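The driver is upright, with its axis at about (567.6, 229) and its top at z 211. The holder centre agrees with that. I'll grasp it now.

Run:
```python
from h import *
from workcell import r
q=qdown(np.radians(-30))
r.move_straight([567.6,229,240],q,feed=200)
r.move_straight([567.6,229,156],q,feed=100)
r.gripper_to(0,80)
o=r.get_obs(); print(o["time"],o["ee_pos"],o["finger_gap"],o["contact_force"])
r.move_straight([567.6,229,312],q,feed=120)
d,T,o=wrist("d2"); print(o["time"],o["ee_pos"],o["finger_gap"],o["contact_force"])
```

```text
6.725 [567.86937521 229.12526621 156.40791587] 22.30198230024186 [0.2252328  0.39022162 2.47533026]
8.175 [567.27097171 228.85200586 311.04116617] 22.575730364618444 [ 0.27148001  0.16531121 -1.35785713]
```

View pics/d2.png

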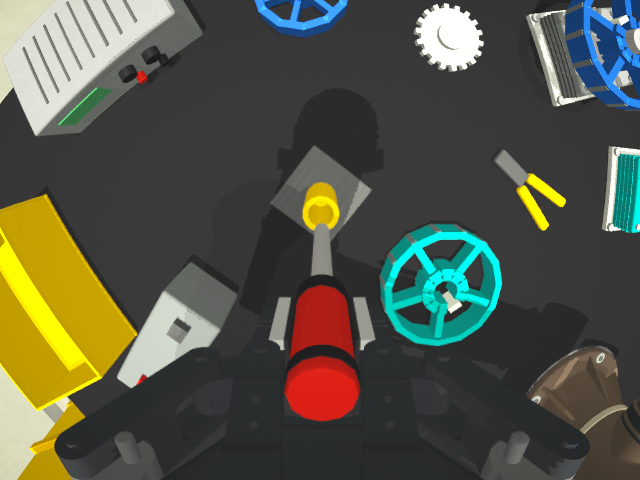

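```bash
cat > push.py <<'E'
from h import *
from workcell import r
C=np.array([578,-188.]); q=qdown(np.radians(-30)); Z=234.5
def pt(a,z=Z,rad=50): return [C[0]+rad*np.cos(np.radians(a)),C[1]+rad*np.sin(np.radians(a)),z]
def arc(a0,a1,step=3,feed=22,lim=5):
    s=np.sign(a1-a0); a=a0; F0=r.get_obs()["contact_force"]; log=[]
    while s*(a1-a)>1e-6:
        a=a+s*min(step,abs(a1-a)); r.move_straight(pt(a),q,feed=feed)
        o=r.get_obs(); F=o["contact_force"]-F0
        ft=s*(-F[0]*np.sin(np.radians(a))+F[1]*np.cos(np.radians(a)))
        log.append((round(a),round(ft,1),round(F[2],1)))
        if -ft>lim or np.linalg.norm(F)>lim+3: print("stopped",F); break
    print(log, r.get_obs()["time"]); return a
E
python3 - <<'E'
from push import *
r.move_ptp(pt(3,320),q)
r.move_straight(pt(3,300),q,feed=150)
d,T,o=wrist("p0"); print(o["time"],o["ee_pos"],proj(d,T,pt(3,300-146.4)))
E
```

```text
10.0583 [ 627.59758266 -184.28672925  299.14187812] (np.float64(321.3928109657624), np.float64(227.57656024044917))
```

View pics/p0.png

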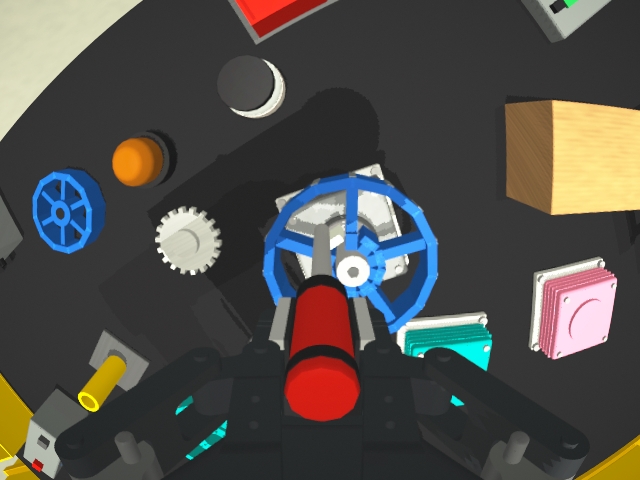

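The tip shows at (321,225), where the projection predicted it, and it is above the chosen window. I'll lower it and push.

Run:
```python
from push import *
f0=r.get_obs()["contact_force"]
for z in (284,270,255,234.5):
    r.move_straight(pt(3,z),q,feed=120); F=r.get_obs()["contact_force"]-f0
    if np.linalg.norm(F)>4: print("contact",z,F); break
else:
    a=arc(3,-60)
d,T,o=wrist("p1"); print(o["time"],o["ee_pos"],o["finger_gap"])
```

```text
[(0, np.float64(0.2), np.float64(-0.7)), (-3, np.float64(-0.8), np.float64(-0.6)), (-6, np.float64(0.0), np.float64(-0.2)), (-9, np.float64(0.2), np.float64(-0.7)), (-12, np.float64(-0.3), np.float64(-0.4)), (-15, np.float64(-0.4), np.float64(-0.3)), (-18, np.float64(-2.4), np.float64(0.1)), (-21, np.float64(-2.0), np.float64(-0.4)), (-24, np.float64(-1.0), np.float64(-0.8)), (-27, np.float64(-2.7), np.float64(0.4)), (-30, np.float64(-0.9), np.float64(0.5)), (-33, np.float64(-2.0), np.float64(1.1)), (-36, np.float64(-1.6), np.float64(0.9)), (-39, np.float64(-1.3), np.float64(0.9)), (-42, np.float64(-1.9), np.float64(0.4)), (-45, np.float64(-1.6), np.float64(0.5)), (-48, np.float64(-1.4), np.float64(1.5)), (-51, np.float64(-0.6), np.float64(-0.1)), (-54, np.float64(-2.3), np.float64(-0.5)), (-57, np.float64(-1.4), np.float64(-0.2)), (-60, np.float64(-0.5), np.float64(-0.3))] 16.85
16.85 [ 602.79925979 -231.4487036   234.53584775] 22.20519199752704
```

View pics/p1.png

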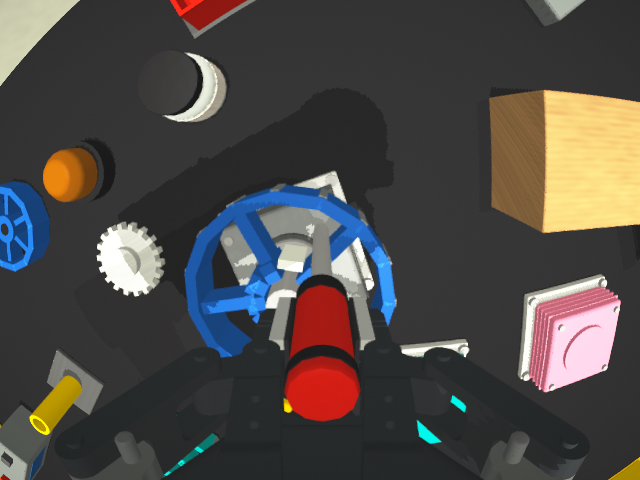

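Contact came at -17°, as predicted, and the wheel is turning: the white patch has followed. I'll continue.

Run:
```python
from push import *
a=arc(-60,-172,feed=30,lim=6)
d,T,o=wrist("p2"); print(o["time"],o["ee_pos"],o["finger_gap"],o["contact_force"])
```

```text
stopped [ 0.34895413 -6.27876405 -0.68560371]
[(-63, np.float64(0.1), np.float64(0.4)), (-66, np.float64(-0.3), np.float64(0.1)), (-69, np.float64(0.2), np.float64(0.5)), (-72, np.float64(0.3), np.float64(1.8)), (-75, np.float64(0.8), np.float64(0.6)), (-78, np.float64(0.2), np.float64(-0.1)), (-81, np.float64(0.6), np.float64(0.1)), (-84, np.float64(-0.3), np.float64(1.9)), (-87, np.float64(0.1), np.float64(1.5)), (-90, np.float64(-0.4), np.float64(-0.3)), (-93, np.float64(0.2), np.float64(-0.4)), (-96, np.float64(-1.0), np.float64(0.3)), (-99, np.float64(-0.1), np.float64(-0.7)), (-102, np.float64(-0.2), np.float64(-0.3)), (-105, np.float64(-0.0), np.float64(0.3)), (-108, np.float64(-0.5), np.float64(1.6)), (-111, np.float64(-1.4), np.float64(0.1)), (-114, np.float64(-1.3), np.float64(0.4)), (-117, np.float64(-0.4), np.float64(0.6)), (-120, np.float64(-1.1), np.float64(0.4)), (-123, np.float64(-1.3), np.float64(1.1)), (-126, np.float64(-1.5), np.float64(1.6)), (-129, np.float64(0.2), np.float64(0.4)), (-132, np.float64(-1.6), np.float64(0.5)), (-135, np.float64(-0.3), np.float64(0.7)), (-138, np.float64(-0.4), np.float64(-0.0)), (-141, np.float64(-0.5), np.float64(-0.3)), (-144, np.float64(-0.2), np.float64(0.2)), (-147, np.float64(-0.8), np.float64(-0.4)), (-150, np.float64(-0.2), np.float64(0.0)), (-153, np.float64(-1.0), np.float64(0.0)), (-156, np.float64(-1.2), np.float64(0.3)), (-159, np.float64(-2.0), np.float64(0.6)), (-162, np.float64(-4.2), np.float64(0.4)), (-165, np.float64(-6.2), np.float64(-0.7))] 25.65
25.65 [ 529.88828023 -201.42809191  234.65663657] 22.284866015495233 [ 1.84034208 -5.32039855 -1.86866607]
```

View pics/p2.png

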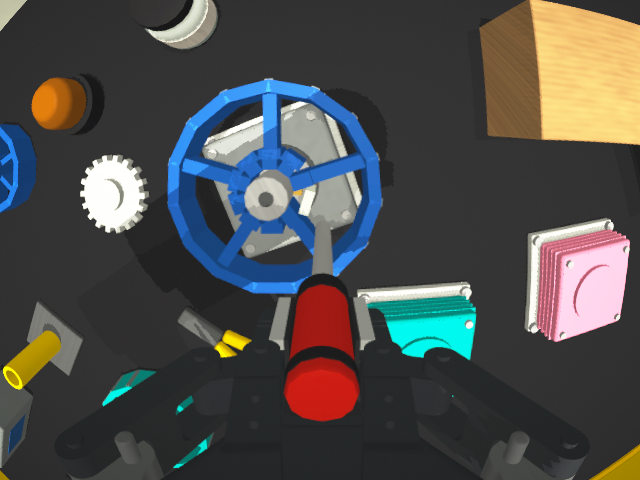

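The force rises from -159° and the axle now stands well proud of the wheel. I'll back off and check the drop.

Run:
```python
from push import *
r.move_straight(pt(-152),q,feed=40)
d,T,o=wrist("p3"); print(o["time"],o["contact_force"],o["finger_gap"])
W=cloud(d,T); H=hsv(d); c=np.array([578,-188])
m=blue(H); p=W[m]; p=p[np.isfinite(p[:,0])]; rad=np.hypot(*(p[:,:2]-c).T)
t=p[(rad>66)&(rad<84)]; ang=np.degrees(np.arctan2(t[:,1]-c[1],t[:,0]-c[0])); X=[]
for a in range(-180,180,15):
    s=t[(ang>=a)&(ang<a+15)]
    if len(s)>30: X.append((a+7.5,np.percentile(s[:,2],90)))
X=np.array(X); A=np.c_[np.cos(np.radians(X[:,0])),np.sin(np.radians(X[:,0])),np.ones(len(X))]
k=np.linalg.lstsq(A,X[:,1],rcond=None)[0]; print(X[:,1].round(1),k)
```

```text
26.1333 [ 0.09889946  0.07339768 -0.73927001] 22.33151245089595
[116.9 116.9 116.8 117.1 116.9 117.1 117.  116.9 117.  116.8 116.8 116.7
 116.6 116.5 116.6 116.5 116.4 116.3 116.5 116.6 116.6 116.5 116.2] [ 4.59704837e-02 -2.97453233e-01  1.16701503e+02]
```

The rim is level to 0.004 rad and about 15 mm lower, at z 116.7 with a depth bias of about 1.7, so the wheel is home. I'll lift the driver and return to the holder.

Run:
```python
from push import *
r.move_straight(pt(-152,312),q,feed=120)
r.move_ptp([567.6,229,312],q)
r.wait(0.3)
d,T,o=wrist("d3"); print(o["time"],o["ee_pos"],o["finger_gap"],o["contact_force"])
a=cv2.imread("pics/d2.png")[180:300,260:380]; b=d["frame"][180:300,260:380]
cv2.imwrite("pics/cmp.png",cv2.resize(np.hstack([a,b]),None,fx=3.3,fy=3.3))
print(proj(d,T,[567.6,229,165.6]),proj(d,T,[567.6,229,108]))
```

```text
28.9083 [567.80799764 228.32760775 312.09835599] 22.301175111444845 [ 0.11000141 -0.19432385 -1.20998619]
(np.float64(320.0405653192019), np.float64(229.27002056652387)) (np.float64(320.2056226083472), np.float64(213.8296264961722))
```

View pics/cmp.png

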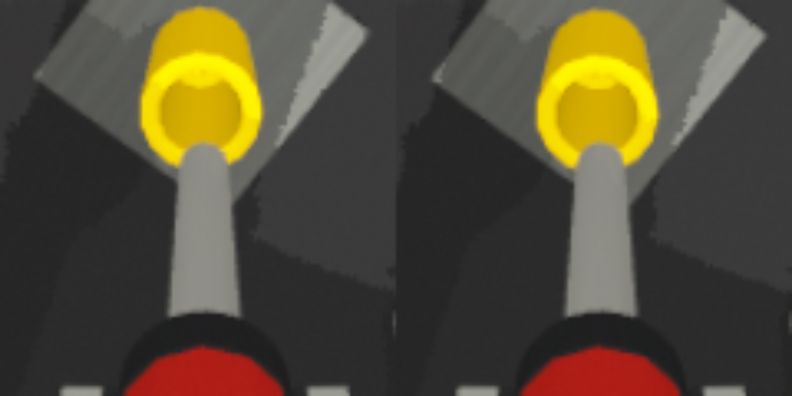

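The driver sits in the grip exactly as it did after the pull: the tip is in the same place in both pictures. I'll insert it with a force watch.

Run:
```python
from push import *
P=[567.6,229]
f0=r.get_obs()["contact_force"]; ok=True
for z in (262,245,220,190,168,160,158,157):
    r.move_straight(P+[z],q,feed=100 if z>170 else 40); F=r.get_obs()["contact_force"]-f0
    if np.linalg.norm(F)>6: print("contact",z,F); ok=z<165; break
o=r.get_obs(); print(o["time"],o["ee_pos"],o["contact_force"],ok)
if ok:
    r.gripper_to(85); r.wait(0.3)
    r.move_straight(P+[250],q,feed=120); r.move_straight(P+[320],q,feed=200)
    r.wait(0.5)
    d,T,o=wrist("e1"); print(o["time"],o["finger_gap"],o["contact_force"])
    W=cloud(d,T); p=W[red(hsv(d))]; p=p[np.isfinite(p[:,0])]; p=p[np.hypot(p[:,0]-568,p[:,1]-229)<45]
    for lo in (135,150,165,180,195,210):
        s=p[(p[:,2]>=lo)&(p[:,2]<lo+15)]
        if len(s)>20: print(lo,len(s),s.mean(0).round(1),s.min(0).round(1),s.max(0).round(1))
    from workcell import cams
    s=cams.get_image("scene"); cv2.imwrite("pics/end.png",s["frame"])
```

```text
32.325 [567.58858389 229.00942801 156.97868474] [ 0.45072828  0.47395347 -1.2614897 ] True
35.1833 85.11160588317932 [-0.93174552 -0.28064543  0.23150861]
150 102 [575.7 224.3 157.4] [565.3 217.5 150. ] [579.3 237.4 164.9]
165 96 [575.4 224.5 172.4] [566.  217.1 165.2] [579.2 238.4 179.9]
180 126 [575.7 224.2 187.4] [567.2 216.9 180. ] [579.3 237.  194.8]
195 185 [572.4 226.6 207. ] [557.  216.7 195. ] [579.6 241.  210. ]
210 685 [567.5 229.  211.1] [555.7 218.1 210. ] [579.1 240.6 213.2]
```

```bash
python3 -c "
import cv2,numpy as np
a=cv2.imread('pics/end.png');b=cv2.imread('pics/e1.png')
cv2.imwrite('pics/fin.png',np.hstack([cv2.resize(a,(400,300)),cv2.resize(b,(400,300))]))"
```

```text
(no output)
```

View pics/fin.png

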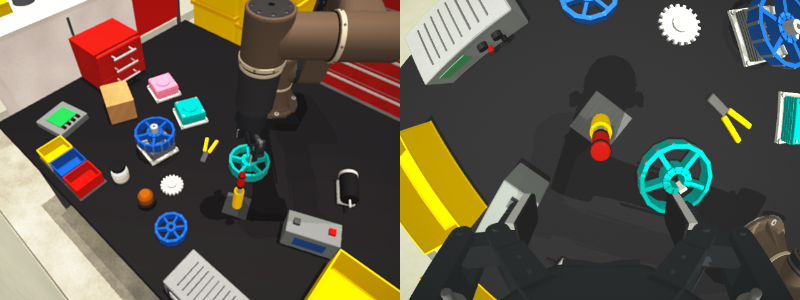

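The driver stands in the holder as it did at the start, with its top at z 211. The bystanders look unmoved and the wheel sits low on the axle, so I'm handing in.

```bash
python3 -c "
from workcell import r
r.close_job(); print('done')"
```

```text
the job is handed in; nothing more can be done
done
```

I handed the job in after about 35 s of robot time, and every check I made agreed that it is done; `close_job` gives no verdict.

- **What I did:** I pulled the driver out of its holder and lowered the shank into the keyway-side window. I pushed the wheel about 140° clockwise at radius 50 mm until it keyed, then stood the driver back in the holder and let go.
- **Wheel:** After the drop the rim was level to about 0.004 rad and about 15 mm lower. It read z ≈ 116.7 against 115 expected, which matches the +1.8 mm depth offset I saw on the axle top. I did not measure its centring or re-measure its height after letting go of the driver; the last picture only shows it sitting low on the axle.
- **Driver:** It stands upright with its top at (567.5, 229.0, 211), the same as at the start to within measuring error. The gripper is open and well above it.
- **Gripper and bystanders:** The fingers stayed about 100 mm above the wheel. The bystanders looked unmoved in the final pictures, but I checked that by eye only.
- **Forces:** The highest push force I read was about 6 N, just as the wheel came up against the key. No check failed or disagreed.

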